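Empty the wax mould into the tray

TASK

The wax bars in the ski-wax mould have set. Raise the mould's gate lever all the way, press the spring ejector behind each filled channel right in so that its bar comes out, and lay every bar down on the floor of the steel tray, none on top of another or standing on end. Then put the gate lever fully down again with the ejectors sprung back home, and leave the other things on the bench where they are.

Things in the scene. Friction and masses are not known exactly. Their poses are not given: they have to be found in the camera images.
- mould: aluminium mould fixed to the bench. Origin: under the middle of its three channels; own +x is the way the bars come out, +z up. Channels along x, mid-lines at own y = -62, 0, +62, each 32 wide, floor at z = 12, from x = -32 to open mouths at x = +30; lips (top z = 41) leave a 16 wide slit over each, showing a bar but not letting it out. Side faces at y = -98, +98.
- apron (a point): middle of the flat apron in front of the mouths, at mould x = 65, y = 0, z = 12; it is the mould's floor plate running on from x = 30 to 100, as wide as the mould. Pushed-out bars come to lie on it.
- gate (a joint): pivot lever of the mould, carrying the steel gate bar, in rad: 0 = down, bar across all three mouths; 1.4 = fully raised. It is stiff and stays where it is left. The pivot line runs along the mould's y at own x = 0, z = 23.
- gate_handle (a point): point to grip on the lever's handle: a black round bar 12 thick along the mould's y, sticking out sideways beyond the arm at the mould's +y end, free from y = 107 to 152; this point is at y = 130, 60 from the pivot line. Seen from the pivot it stands 30 degrees above +x when the gate is down, and goes up and over towards -x by the joint angle.
- tray: open steel tray, loose, 130 x 200 x 30 high, walls and floor 4 thick, long side along its own y. Origin: middle of its underside.
- tray_in (a point): middle of the tray's inner floor, axes as the tray's
- ejector0 (a joint): spring ejector slide of the channel at mould y = -62, in m: 0 = home (it springs back by itself), 0.060 = pressed fully in, which pushes a bar right out on to the apron. Takes 2 N at first and 8 N at full stroke.
- pad0 (a point): middle of the face to press, on the near (-x) side of that ejector's black upright thumb pad, which is 8 thick, 34 wide, from z = 4 to 48; pressed along the mould's +x. At home it lies at mould x = -108, y = -62, z = 26.
- wax0: cast yellow wax bar, 50 (own x) x 30 (y) x 22 (z), 35 g; origin in the middle of its underside. At the start it is in the channel at mould y = -62, or is absent (None).
- wax0_center (a point): middle of wax0
- ejector1 (a joint): spring ejector slide of the channel at mould y = 0, in m: 0 = home (it springs back by itself), 0.060 = pressed fully in, which pushes a bar right out on to the apron. Takes 2 N at first and 8 N at full stroke.
- pad1 (a point): middle of the face to press, on the near (-x) side of that ejector's black upright thumb pad, which is 8 thick, 34 wide, from z = 4 to 48; pressed along the mould's +x. At home it lies at mould x = -108, y = 0, z = 26.
- wax1: cast yellow wax bar, 50 (own x) x 30 (y) x 22 (z), 35 g; origin in the middle of its underside. At the start it is in the channel at mould y = 0, or is absent (None).
- wax1_center (a point): middle of wax1
- ejector2 (a joint): spring ejector slide of the channel at mould y = 62, in m: 0 = home (it springs back by itself), 0.060 = pressed fully in, which pushes a bar right out on to the apron. Takes 2 N at first and 8 N at full stroke.
- pad2 (a point): middle of the face to press, on the near (-x) side of that ejector's black upright thumb pad, which is 8 thick, 34 wide, from z = 4 to 48; pressed along the mould's +x. At home it lies at mould x = -108, y = 62, z = 26.
- wax2: cast yellow wax bar, 50 (own x) x 30 (y) x 22 (z), 35 g; origin in the middle of its underside. At the start it is in the channel at mould y = 62, or is absent (None).
- wax2_center (a point): middle of wax2
- mug: white ceramic mug, 80 mm across, 90 high; leave it alone
- old_bar: used yellow wax bar, 95 x 50 x 32, clearly bigger than the cast bars; leave it alone
- brush: steel brush lying on the bench; leave it alone
- scraper: flat blue scraper, 140 x 60 x 6; leave it alone
- tape: roll of tape lying flat, 60 across, 22 high, near the robot between mould and tray; leave it alone
- file: flat steel file, 200 x 24 x 6; leave it alone

How it is judged (in metres and radians):
On the way, in this order (a step that is already met when the one before it is completed fails the run):
1. the gate lever is raised while the bars are still in their channels (value of joint gate above 1.2 rad and x of each of wax0_center, wax1_center, wax2_center in the frame of mould below 0.03 m), for 0.2 s.
2. every bar is lying on the floor of the tray (z of wax0_center in the frame of tray_in between 0 and 0.02 m and x of wax0_center in the frame of tray_in between -0.058 and 0.058 m and y of wax0_center in the frame of tray_in between -0.093 and 0.093 m and linear speed of each of wax0, wax1, wax2 below 0.03 m/s and z of wax1_center in the frame of tray_in between 0 and 0.02 m and x of wax1_center in the frame of tray_in between -0.058 and 0.058 m and y of wax1_center in the frame of tray_in between -0.093 and 0.093 m and z of wax2_center in the frame of tray_in between 0 and 0.02 m and x of wax2_center in the frame of tray_in between -0.058 and 0.058 m and y of wax2_center in the frame of tray_in between -0.093 and 0.093 m), for 0.2 s.
At the end, for the whole second after the job is handed in: every bar present lies at rest on the tray's inner floor (its middle inside the walls and less than 20 mm above that floor, so neither stacked nor on end), the gate lever is within 0.10 rad of fully down, all ejectors are within 5 mm of home (all of step 2 and value of joint gate below 0.1 rad and value of joint each of ejector0, ejector1, ejector2 below 0.005 m); the robot touches nothing.
It fails at once if the mug, old wax bar, brush, scraper, tape or file is shifted by more than 30 mm (distance of any of mug, old_bar, brush, scraper, tape, file from where it was at the start of the episode above 0.03 m).
Of wax0, wax1, wax2 only 2 to 3 are there at a start; the rules pass over those that are not, and their reading is None.
At some moment in a run one of tray may be knocked a few centimetres aside while the robot is not near it.
Once in a run the grip may slacken for a moment while it holds something.
It also fails if it takes over 210 s, if anything falls off the work surface, if the arm or the gripper's body presses on something with over 40 N, if the wrist force passes 120 N, or if a joint passes its speed limit or range.

ROBOT

A 6-joint arm with a two-finger parallel gripper is mounted at the origin on the work surface. World frame = base frame: x ahead of the robot, y to its left, z up, the work surface at z = 0. Lengths are in mm, angles in degrees, forces in N, time in s.
With the tool pointing down it reaches from about 300 to 850 mm from the base axis. Payload 4.2 kg.
Tool frame: the origin (TCP) lies midway between the tips of the shut fingers; the grasp point (between the pads) lies 19 mm behind it; z points along the fingers, y is the line along which they close (so a half turn about z gives the same grasp; the last joint's range is limited). The gripper opens to 91 mm and grips with 3 to 60 N. Pads are 32 mm wide; open, the fingers measure 118 mm over their backs; the gripper's body (76 mm by 178 mm) begins 60 mm behind the grasp point.
Start: joints at [-1.146, 18.312, 89.639, -0, 72.044, -1.146], TCP at [575.016, 0, 213.976] pointing down, gripper open.
Joint ranges: [-177.97, 177.97], [-48.28, 115.42], [12.27, 149.76], [-77.06, 257.06], [2.81, 150.46], [-146.56, 146.56]. Speed limits (degrees/s): [147.25, 147.25, 180, 180, 180, 180].

INTERFACE

Orientations are given as [roll, pitch, yaw] about the fixed x, y, z axes, in that order (R = Rz(yaw) Ry(pitch) Rx(roll)).
In Python, from workcell import state, grab_frame, camera_model, workorder gives the robot as it stands.
- The arm moves only by the tool carry_out, never from a script. Its argument "commands" is a list of rows, each a list of 7 numbers: the turn, a rotation vector about the tool's x, y, z in degrees, then the shift along the tool's x, y, z in mm, then the opening, from -1 (shut) to 1 (fully open). In form: [[ax, ay, az, dx, dy, dz, hand], ...]. A call has 1 to 20 rows; each row is the pose to reach, as a shift and turn from the pose commanded when the call began, along the tool's axes at that moment; what a row does not reach only later rows make up. A row lasts 1/10 s, in which the tool goes at most 50 mm and 8.59 degrees, less where a joint would pass 70% of its speed; a pose out of reach is approached as far as the arm can. A call with a gripper value outside its range is refused whole. The fingers move at their own pace and stop on an object; "force" is the grip in N (left out, the last holds). Time passes only in rows, so rows that repeat a pose let the fingers close. It gives the time, the measured TCP pose, the force, the opening and the grip force at its end, in the units of the state.
- state(): the state, without advancing time (a new reading comes with each control period).
- grab_frame(name): name is "scene" or "side" or "wrist"; returns the picture (384x512x3 uint8, red, green, blue); there is no depth.
- camera_model(name): a dict with "fx", "fy", "cx", "cy" (pixels), "origin" and "rotation" of the camera in the world; the wrist camera has in their place "mount" (4x4, takes a point from camera to tool coordinates, whose origin is the TCP and whose axes are the flange's). Camera axes: x right, y up, looking along -z (the intrinsics and any distortion apply to the point x, -y, -z); pixel columns grow to the right and rows downward; lengths in mm; the calibration is good to about 2 mm. The wrist camera is an equidistant fisheye: a pixel r from the principal point sees the ray r / f radians off the axis. A picture is of the moment at which its call begins: read the wrist's pose just before it. camera_model takes no time and is no camera call.
- workorder.job_done(): hands the job in; it is judged then, once.
The state is a dict: "time_s": time; "qpos": joint angles; "qvel": joint speeds; "effort": joint torques, N m; "ee_pos": TCP position; "ee_rot": TCP orientation; "force": force on the tool from outside, world axes, zero at the start; "torque": the same for the moment, N m; "gripper_width": finger opening in mm; "gripper_force": force on a finger pad.
Only numpy, scipy, OpenCV 4.12 (cv2) and the standard library are available. Lean on these libraries where they do the work, as an engineer would, in place of code of your own. Each camera call takes 0.05 s, during which the arm holds its last target. There are 200 camera calls.

## Working session

There is one attempt and no reset: what is moved stays moved. The work goes in short steps, Python scripts to look and compute and a tool call to move; the robot and the scene stay as the last step left them, time stands still between calls to the robot, and variables do not carry over. Pictures are saved under pics/ and viewed, at most 14 in all, crops included, and the job is handed in when it is done.

Besides the shell and the picture viewer there is one more tool, called after "Request:" in YAML: its name, and indented under it one key for each argument. carry_out: Moves the arm, as the interface text tells. Its arguments: {"type":"object","properties":{"commands":{"type":"array"},"force":{"type":"number"}},"required":["commands"]}

```bash
mkdir -p pics; cat > h.py <<'E'
import numpy as np, cv2
from workcell import state, grab_frame, camera_model, workorder
from scipy.spatial.transform import Rotation as R
def save(img,n): cv2.imwrite('pics/'+n,img[:,:,::-1])
E
python3 - <<'E'
from h import *
print(state())
for n in ("scene","side","wrist"):
    print(n,camera_model(n))
a=grab_frame("scene");b=grab_frame("side");c=grab_frame("wrist")
for n,i in zip("abc",(a,b,c)): np.save(f'pics/{n}.npy',i)
save(cv2.resize(a,(800,600)),'scene.png');save(cv2.resize(b,(800,600)),'side.png');save(c,'wrist.png')
E
```

```text
{'time_s': 0.0, 'qpos': array([-1.14535800e+00,  1.83529361e+01,  8.97062485e+01, -1.32264687e-03,
        7.20449423e+01, -1.14510699e+00]), 'qvel': array([ 0.01726526, -0.13221073, -0.00646719, -0.01037782, -0.15229535,
       -0.07338046]), 'effort': array([-5.01459035e-04, -4.12465632e+01, -2.31973493e+01,  7.28826877e-02,
        4.58198413e-02, -1.41870069e-04]), 'ee_pos': array([5.74489989e+02, 9.18645634e-03, 2.13108380e+02]), 'ee_rot': array([-1.79895869e+02, -8.23690991e-04,  9.00001571e+01]), 'force': array([ 0.45222059, -0.12545933, -0.4590539 ]), 'torque': array([ 0.03216497,  0.02084639, -0.04057108]), 'gripper_force': 0.0, 'gripper_width': 91.27035845261766}
scene {'fx': 490.1358679671724, 'fy': 490.1358679671724, 'cx': 254.87543147445228, 'cy': 188.87816676906073, 'origin': array([1174.66653913,  636.67492462, 1336.86228814]), 'rotation': array([ 3.47452214e+01, -1.20791886e-01,  1.36192923e+02])}
side {'fx': 490.74830139192636, 'fy': 490.74830139192636, 'cx': 257.3535355964515, 'cy': 190.32687747092749, 'origin': array([ 117.28007683, 1154.80558206, 1141.1359938 ]), 'rotation': array([  48.99046057,    0.77985875, -159.56316413])}
wrist {'fx': 297.3186396354542, 'fy': 297.3186396354542, 'cx': 251.85146213934095, 'cy': 192.0846671569361, 'mount': array([[-2.42404365e-05,  9.69588704e-01,  2.44740157e-01,
         6.90604102e+01],
       [ 9.99998881e-01, -3.42637708e-04,  1.45647557e-03,
         9.44348808e-01],
       [ 1.49603947e-03,  2.44739918e-01, -9.69587610e-01,
        -1.70099338e+02],
       [ 0.00000000e+00,  0.00000000e+00,  0.00000000e+00,
         1.00000000e+00]])}
```

View pics/scene.png

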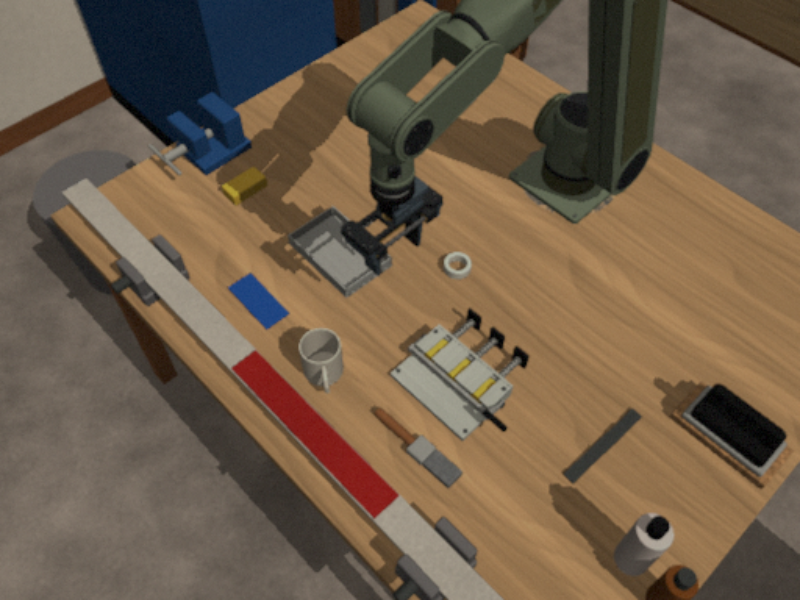

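View pics/side.png

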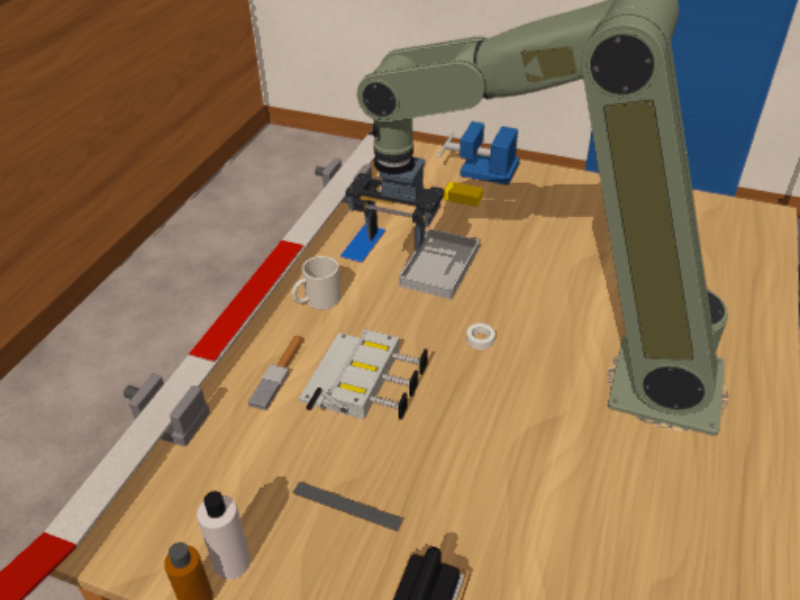

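View pics/wrist.png

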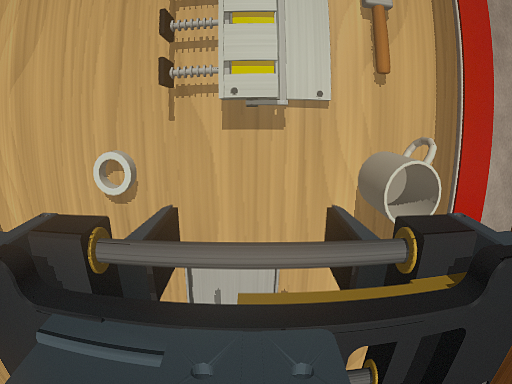

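The scene, side and wrist pictures show all three channels filled (yellow slits, scene px ~(437,345), (459,367), (485,386) of 800x600). The mould is left of the tray, with its mouths facing away from the robot. The tray is at about (345,250), with the tape between tray and mould.

```bash
cat >> h.py <<'E'
def ray(name,uv,pose=None):
    """pixels (n,2) -> origin, unit dirs in world; pose=(ee_pos,ee_rot) for wrist"""
    c=camera_model(name); uv=np.atleast_2d(np.asarray(uv,float))
    x=(uv[:,0]-c['cx'])/c['fx']; y=(uv[:,1]-c['cy'])/c['fy']
    if name=='wrist':
        th=np.hypot(x,y); s=np.sin(th)/np.maximum(th,1e-9)
        d=np.c_[x*s,-y*s,-np.cos(th)]
        M=c['mount']; Rt=R.from_euler('xyz',pose[1],degrees=True).as_matrix()
        return Rt@M[:3,3]+pose[0], d@M[:3,:3].T@Rt.T
    d=np.c_[x,-y,-np.ones_like(x)]; d/=np.linalg.norm(d,axis=1)[:,None]
    return c['origin'], d@R.from_euler('xyz',c['rotation'],degrees=True).as_matrix().T
def plane(name,uv,z,pose=None):
    o,d=ray(name,uv,pose); return o+d*((z-o[2])/d[:,2])[:,None]
def tri(o1,d1,o2,d2):
    out=[]
    for a,b in zip(d1,d2):
        t=np.linalg.lstsq(np.c_[a,-b],o2-o1,rcond=None)[0]
        p,q=o1+t[0]*a,o2+t[1]*b; out.append(np.r_[(p+q)/2,np.linalg.norm(p-q)])
    return np.array(out)
def proj(name,P,pose=None):
    c=camera_model(name); P=np.atleast_2d(P)
    if name=='wrist':
        M=c['mount']; Rt=R.from_euler('xyz',pose[1],degrees=True).as_matrix()
        q=((P-pose[0])@Rt-M[:3,3])@M[:3,:3]
        th=np.arctan2(np.hypot(q[:,0],q[:,1]),-q[:,2]); k=th/np.maximum(np.hypot(q[:,0],q[:,1]),1e-9)
        return np.c_[c['cx']+c['fx']*k*q[:,0],c['cy']-c['fy']*k*q[:,1]]
    q=(P-c['origin'])@R.from_euler('xyz',c['rotation'],degrees=True).as_matrix()
    return np.c_[c['cx']-c['fx']*q[:,0]/q[:,2],c['cy']+c['fy']*q[:,1]/q[:,2]]
def blobs(img,lo,hi,amin,amax=1e9):
    m=cv2.inRange(cv2.cvtColor(img,cv2.COLOR_RGB2HSV),lo,hi)
    n,l,s,c=cv2.connectedComponentsWithStats(m)
    return [(s[i,4],c[i].round(1),s[i,:4]) for i in range(1,n) if amin<=s[i,4]<=amax]
Y=((20,150,80),(35,255,255))
E
python3 - <<'E'
from h import *
a=np.load('pics/a.npy');b=np.load('pics/b.npy');c=np.load('pics/c.npy')
for n,i in (('scene',a),('side',b)):
    bl=blobs(i,*Y,25); 
    for q in bl: print(n,q[0],q[1],plane(n,q[1],37)[0].round(1))
    bk=blobs(i,(0,0,0),(180,255,45),15,400)
    for q in bk: print(' blk',q[0],q[1],plane(n,q[1],26)[0].round(1))
E
```

```text
scene 314 [154.5 117.5] [ 593.1 -485.9   37. ]
scene 55 [278.6 223.1] [584.6 130.9  37. ]
scene 58 [293.6 235.6] [583.  193.2  37. ]
scene 65 [309.1 248.4] [581.2 255.2  37. ]
 blk 206 [234.9   8.7] [ -56.7 -769.1   26. ]
 blk 55 [256.8   2.6] [-156.5 -734.8   26. ]
 blk 15 [445.3   6.5] [-736.2 -143.    26. ]
 blk 101 [300.2  14.5] [-233.3 -544.2   26. ]
 blk 24 [459.5  14.1] [-734.8  -69.8   26. ]
 blk 342 [286.4  30.6] [-111.7 -509.3   26. ]
 blk 33 [217.   25.8] [  77.9 -734.2   26. ]
 blk 41 [332.6  30.6] [-252.  -375.5   26. ]
 blk 25 [504.1  37.1] [-735.5  144.2   26. ]
 blk 19 [223.6  72. ] [ 247.5 -502.1   26. ]
 blk 366 [244.7  98.5] [ 286.6 -340.    26. ]
 blk 285 [267.4  87.7] [ 185.1 -322.3   26. ]
 blk 27 [156.   95.4] [ 515.9 -581.5   26. ]
 blk 213 [404.4 108.4] [-103.2  102.5   26. ]
 blk 384 [ 52.5 168. ] [ 974.3 -547.6   26. ]
 blk 77 [264.8 150. ] [ 405.8 -111.6   26. ]
 blk 30 [ 85.3 183.6] [ 930.2 -416.8   26. ]
 blk 52 [ 83.6 200.3] [ 970.2 -364.3   26. ]
 blk 55 [303.2 203.7] [471.7 130.4  26. ]
 blk 61 [317.9 215.9] [471.8 193.5  26. ]
 blk 61 [333.  227.8] [
[... 358 characters left out ...]
 ]
side 300 [296.  123.6] [ 571.  -468.9   37. ]
side 41 [240.3 220.8] [574.3 127.8  37. ]
side 43 [232.5 233.9] [575.5 189.8  37. ]
side 47 [225.4 248. ] [573.  251.5  37. ]
 blk 295 [242.2  63.1] [ 984.2 -914.    26. ]
 blk 28 [240.2  83.9] [ 915.5 -717.1   26. ]
 blk 208 [252.  103.9] [ 801. -570.   26.]
 blk 52 [237.  117.8] [ 820.6 -445.8   26. ]
 blk 130 [254.4 128.5] [ 723.9 -395.3   26. ]
 blk 95 [235.7 139.5] [ 766.1 -298.8   26. ]
 blk 45 [268.  143.3] [ 637.6 -316.8   26. ]
 blk 43 [270.5 231.2] [471.5 128.8  26. ]
 blk 52 [264.  245.1] [470.7 191.5  26. ]
 blk 39 [200.4 254.9] [637.6 293.7  26. ]
 blk 56 [257.  259.5] [470.6 253.1  26. ]
 blk 162 [136.9 322.4] [694.2 566.1  26. ]
```

Request:
carry_out:
  commands:
    - [0,0,0,30,0,0,1]
    - [0,0,0,60,0,0,1]
    - [0,0,0,90,0,0,1]
    - [0,0,0,110,0,0,1]
    - [0,0,0,110,0,0,1]
    - [0,0,0,110,0,0,1]
    - [0,0,0,110,0,0,1]

```text
time_s: 0.85
ee_pos: [574.9, 109.1, 213.8]
ee_rot: [-180.0, 0.0, 90.0]
force: [0.0, -0.7, 0.6]
gripper_width: 91.4
gripper_force: 0.0
```

```bash
python3 - <<'E'
from h import *
s=state();p=(s['ee_pos'],s['ee_rot']);i=grab_frame('wrist');np.savez('pics/w1.npz',i=i,p=p[0],r=p[1]);save(i,'w1.png');print(p)
for q in blobs(i,*Y,50): print(q,plane('wrist',q[1],37,p)[0].round(1))
for q in blobs(i,(0,0,0),(180,255,60),100,4000): print('k',q,plane('wrist',q[1],40,p)[0].round(1))
E
```

```text
(array([574.91834206, 109.05634419, 213.79331775]), array([-1.79979224e+02,  3.38439450e-02,  8.99572650e+01]))
(np.int32(512), array([250.5,  54.5]), array([229,  48,  43,  14], dtype=int32)) [573.8 253.9  37. ]
(np.int32(552), array([252.3, 106.5]), array([231, 100,  43,  14], dtype=int32)) [575.9 192.1  37. ]
(np.int32(508), array([252.1, 159.4]), array([232, 153,  41,  14], dtype=int32)) [575.6 130.1  37. ]
(np.int32(194), array([ 92.1, 248.1]), array([ 88, 227,  14,  46], dtype=int32)) [346.6   7.8  37. ]
(np.int32(231), array([410.9, 248.2]), array([398, 227,  19,  46], dtype=int32)) [802.1   7.8  37. ]
(np.int32(2439), array([347.3, 292.7]), array([237, 275, 218,  30], dtype=int32)) [711.7 -58.   37. ]
(np.int32(75), array([374.9, 371.7]), array([371, 360,   7,  24], dtype=int32)) [ 798.5 -246.2   37. ]
k (np.int32(649), array([165.1, 229.7]), array([142, 208,  38,  34], dtype=int32)) [464.4  41.7  40. ]
k (np.int32(614), array([339.1, 230.5]), array([325, 208,  37,  34], dtype=int32)) [686.7  40.5  40. ]
```

View pics/w1.png

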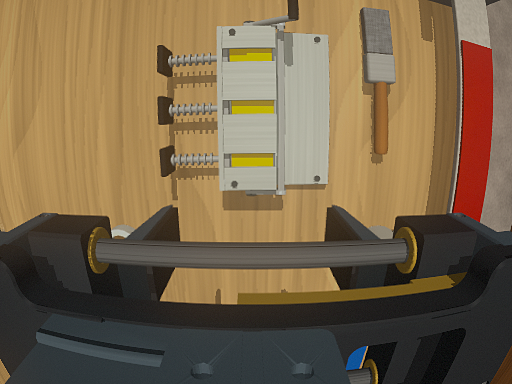

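Request:
carry_out:
  commands:
    - [0,0,0,30,0,0,1]
    - [0,0,0,60,0,0,1]
    - [0,0,0,80,0,0,1]
    - [0,0,0,80,0,0,1]
    - [0,0,0,80,0,0,1]
    - [0,0,0,80,0,0,1]

```text
time_s: 1.5
ee_pos: [575.1, 188.6, 214.0]
ee_rot: [-180.0, 0.0, 89.9]
force: [0.5, -0.5, 0.3]
gripper_width: 91.2
gripper_force: 0.0
```

```bash
python3 - <<'E'
from h import *
s=state();p=(s['ee_pos'],s['ee_rot']);i=grab_frame('wrist');np.savez('pics/w2.npz',i=i,p=p[0],r=p[1]);save(i,'w2.png');print(p)
for q in blobs(i,*Y,50): print(q,plane('wrist',q[1],37,p)[0].round(1))
for q in blobs(i,(0,0,0),(180,255,60),100,4000): print('k',q,plane('wrist',q[1],40,p)[0].round(1))
a=grab_frame('scene');save(a,'s2.png');np.save('pics/s2.npy',a)
E
```

```text
(array([575.07247606, 188.63007003, 213.97998839]), array([-1.79996037e+02,  3.76627732e-02,  8.99283676e+01]))
(np.int32(547), array([250.5, 121.6]), array([230, 115,  42,  14], dtype=int32)) [574. 254.  37.]
(np.int32(514), array([252.4, 174.2]), array([232, 168,  41,  13], dtype=int32)) [576.1 191.9  37. ]
(np.int32(399), array([251.8, 223.6]), array([232, 218,  40,  12], dtype=int32)) [575.3 129.6  37. ]
(np.int32(215), array([ 92.3, 248.7]), array([ 88, 227,  14,  46], dtype=int32)) [346.8  86.5  37. ]
(np.int32(245), array([410.3, 247.7]), array([395, 227,  22,  46], dtype=int32)) [801.2  88.   37. ]
(np.int32(2431), array([347.4, 292.7]), array([237, 275, 218,  29], dtype=int32)) [712.   21.3  37. ]
(np.int32(73), array([374.9, 371.5]), array([371, 359,   7,  25], dtype=int32)) [ 798.6 -166.5   37. ]
k (np.int32(381), array([492.1,  23.9]), array([485,   0,  22,  54], dtype=int32)) [935.6 430.2  40. ]
k (np.int32(743), array([165.5, 227.9]), array([142, 205,  38,  37], dtype=int32)) [465.3 123.7  40. ]
k (np.int32(618), array([339.3, 230.6]), array([325, 208,  37,  34], dtype=int32)) [687.3 119.8  40. ]
k (np.int32(170), array([364. , 243.9]), array([302, 238, 107,  13], dtype=int32)) [724.4  99.6  40. ]
k (np.int32(139), array([147.8, 244. ]), array([ 97, 241, 106,   6], dtype=int32)) [437.9 100.1  40. ]
k (np.int32(108), array([267.7, 377.4]), array([255, 367,  30,  17], dtype=int32)) [ 601.8 -151.4   40. ]
k (np.int32(106), array([234. , 377.1]), array([222, 369,  25,  15], dtype=int32)) [ 545.  -150.7   40. ]
```

View pics/w2.png

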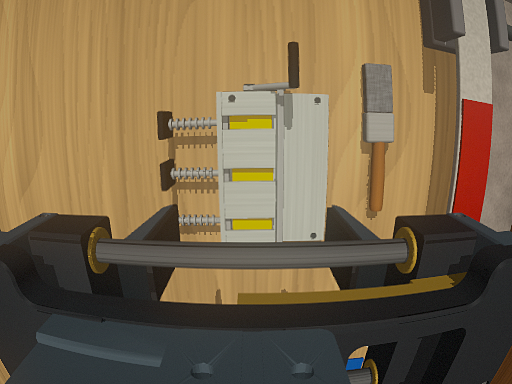

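The wrist pictures show the mould nearly square to the world. In w2 the handle runs from (293,42) to (293,88), and the apron's outer edge is at column 327.

```bash
python3 - <<'E'
from h import *
w=np.load('pics/w2.npz');p=(w['p'],w['r']);i=w['i'];w1=np.load('pics/w1.npz');p1=(w1['p'],w1['r'])
h=[b for b in blobs(i[:200,:460],(0,0,0),(180,255,90),80) if 270<b[1][0]<310 and b[1][1]<100]
print(h,[plane('wrist',b[1],53,p).round(1) for b in h])
hs=blobs(np.load('pics/s2.npy'),(0,0,0),(180,255,45),30,400)
hs=[b for b in hs if np.hypot(*(b[1]-[316,268]))<8];print(hs)
o,d=ray('wrist',h[0][1],p);o2,d2=ray('scene',hs[0][1]);print('handle',tri(o,d,o2,d2).round(1))
# apron screws, pads
A=[[317,40],[317,179],[232,32],[234,184]];B=[[318,100],[313,237],[232,99]]
print(plane('wrist',A,12,p1).round(1)[:2],plane('wrist',A,41,p1).round(1)[2:])
print(plane('wrist',B,12,p).round(1)[:2],plane('wrist',B,41,p).round(1)[2:])
# apron outer edge and rear edge of mould by brightness steps
g=cv2.cvtColor(i,cv2.COLOR_RGB2HSV)[:,:,1].astype(int)
for r0 in (110,140,170,200,225):
    row=g[r0]; e1=300+np.argmax(np.diff(row[300:345])); e0=200+np.argmin(np.diff(row[200:230])); print(r0,e0,e1,plane('wrist',[e0+1,r0],41,p).round(1),plane('wrist',[e1+.5,r0],12,p).round(1))
# tape, brush, mug fringes; pads in scene from earlier tri
print(tri(*ray('scene',[[303.2,203.7],[317.9,215.9],[333,227.8]]),*ray('side',[[270.5,231.2],[264,245.1],[257,259.5]])).round(1))
E
```

```text
[(np.int32(470), array([293.2,  64.4]), array([288,  42,  11,  46], dtype=int32))] [array([[621.3, 319.4,  53. ]])]
[(np.int32(59), array([315.7, 268.3]), array([309, 262,  15,  14], dtype=int32))]
handle [[621.9 317.9  54.8   2.9]]
[[657.4 281.7  12. ]
 [659.7 101.6  12. ]] [[552.6 281.1  41. ]
 [554.2 101.3  41. ]]
[[658.5 282.6  12. ]
 [659.3 100.   12. ]] [[553.  280.4  41. ]]
110 215 328 [[534.5 268.   41. ]] [[672.3 270.5  12. ]]
140 216 327 [[535.2 233.1  41. ]] [[671.9 232.   12. ]]
170 205 327 [[521.4 197.9  41. ]] [[673.5 193.1  12. ]]
200 218 325 [[535.9 161.2  41. ]] [[673.1 152.7  12. ]]
225 205 324 [[518.6 128.9  41. ]] [[674.2 117.3  12. ]]
[[471.5 130.   26.5   1.3]
 [471.  192.5  25.8   2. ]
 [470.4 254.4  27.    1. ]]
```

Request:
carry_out:
  commands:
    - [0,0,0,35,12,0,0.5]
    - [0,0,0,70,24,20,0.2]
    - [0,0,0,105,36,60,0]
    - [0,0,0,131,46.5,95,0]
    - [0,0,0,131,46.5,130,0]
    - [0,0,0,131,46.5,150,0]
    - [0,0,0,131,46.5,165,0]
    - [0,0,0,131,46.5,178,0]
    - [0,0,0,131,46.5,179,0]
    - [0,0,0,131,46.5,179,0]
    - [0,0,0,131,46.5,179,0]

```text
time_s: 2.7
ee_pos: [622.5, 321.2, 36.6]
ee_rot: [179.8, -0.1, 90.0]
force: [0.7, -0.7, -0.4]
gripper_width: 45.2
gripper_force: 0.0
```

Request:
carry_out:
  commands:
    - [0,0,0,0,0,0,-1]
    - [0,0,0,0,0,0,-1]
    - [0,0,0,0,0,0,-1]
    - [0,0,0,0,0,0,-1]
    - [0,0,0,0,0,0,-1]
    - [0,0,0,0,0,0,-1]
    - [0,0,0,0,0,0,-1]
    - [0,0,0,0,0,0,-1]
  force: 30

```text
time_s: 3.5
ee_pos: [620.8, 321.0, 34.6]
ee_rot: [-179.9, 0.0, 90.0]
force: [-3.1, -0.2, 0.3]
gripper_width: 10.9
gripper_force: 30.0
```

```bash
python3 - <<'E'
from h import *
s=state();print(s['ee_pos'],s['ee_rot'],s['gripper_width'],s['force'])
# arc rows relative
th=np.radians(30+np.linspace(0,1.4,17)*180/np.pi)
print(np.c_[60*np.cos(th)-60*np.cos(th[0]),-(60*np.sin(th)-30)].round(1).tolist())
E
```

```text
[620.79633163 320.99528534  34.64118001] [-1.79914868e+02  2.14975047e-02  9.00116705e+01] 10.860311983457928 [-3.0500732  -0.18996776  0.27998002]
[[0.0, 0.0], [-2.8, -4.4], [-6.0, -8.6], [-9.6, -12.5], [-13.4, -16.0], [-17.6, -19.2], [-22.0, -22.0], [-26.7, -24.4], [-31.5, -26.4], [-36.6, -28.0], [-41.7, -29.1], [-46.9, -29.8], [-52.1, -30.0], [-57.4, -29.8], [-62.6, -29.1], [-67.7, -27.9], [-72.7, -26.3]]
```

Request:
carry_out:
  commands:
    - [0,0,0,0,-3.3,-4.4,-1]
    - [0,0,0,0,-6.7,-8.6,-1]
    - [0,0,0,0,-10.3,-12.5,-1]
    - [0,0,0,0,-14,-16,-1]
    - [0,0,0,0,-18.3,-19.2,-1]
    - [0,0,0,0,-22.8,-22,-1]
    - [0,0,0,0,-27.5,-24.4,-1]
    - [0,0,0,0,-32.3,-26.4,-1]
    - [0,0,0,0,-37.3,-28,-1]
    - [0,0,0,0,-42.5,-29.1,-1]
    - [0,0,0,0,-47.7,-29.8,-1]
    - [0,0,0,0,-53,-30,-1]
    - [0,0,0,0,-58.2,-29.8,-1]
    - [0,0,0,0,-63.4,-29.1,-1]
    - [0,0,0,0,-68.5,-27.9,-1]
    - [0,0,0,0,-73.5,-26,-1]
    - [0,0,0,0,-74.5,-26,-1]
    - [0,0,0,0,-74.5,-26,-1]
    - [0,0,0,0,-74.5,-26,-1]
  force: 30

```text
time_s: 5.4
ee_pos: [550.8, 320.4, 64.0]
ee_rot: [179.5, -0.0, 90.0]
force: [8.2, -5.8, -0.9]
gripper_width: 11.0
gripper_force: 30.0
```

Request:
carry_out:
  commands:
    - [0,0,0,0,0,0,0]
    - [0,0,0,0,0,0,0]
    - [0,0,0,0,0,0,0]
    - [0,0,0,0,0,0,0]
    - [0,0,0,0,0,-30,0]
    - [0,0,0,0,0,-70,0]
    - [0,0,0,-20,-35,-90,-1]
    - [0,0,0,-45,-75,-90,-1]
    - [0,0,0,-67,-112,-80,-1]
    - [0,0,0,-67,-112,-40,-1]
    - [0,0,0,-67,-112,0,-1]
    - [0,0,0,-67,-112,25,-1]
    - [0,0,0,-67,-112,38,-1]
    - [0,0,0,-67,-112,38,-1]
    - [0,0,0,-67,-112,38,-1]
    - [0,0,0,-67,-112,38,-1]

```text
time_s: 7.0
ee_pos: [435.8, 254.5, 24.0]
ee_rot: [179.9, -0.1, 90.0]
force: [0.2, 0.4, -0.3]
gripper_width: 0.7
gripper_force: 0.0
```

```bash
python3 - <<'E'
from h import *
s=state();print(s['ee_pos'],s['ee_rot'],s['gripper_width'],s['force'])
i=grab_frame('scene');save(cv2.resize(i[150:300,210:410],None,fx=4,fy=4,interpolation=cv2.INTER_CUBIC),'s3.png')
E
```

```text
[435.76690058 254.54374583  24.01513333] [ 1.79890245e+02 -6.77607405e-02  8.99942307e+01] 0.7356037121241424 [ 0.20275748  0.42945749 -0.30188572]
```

View pics/s3.png

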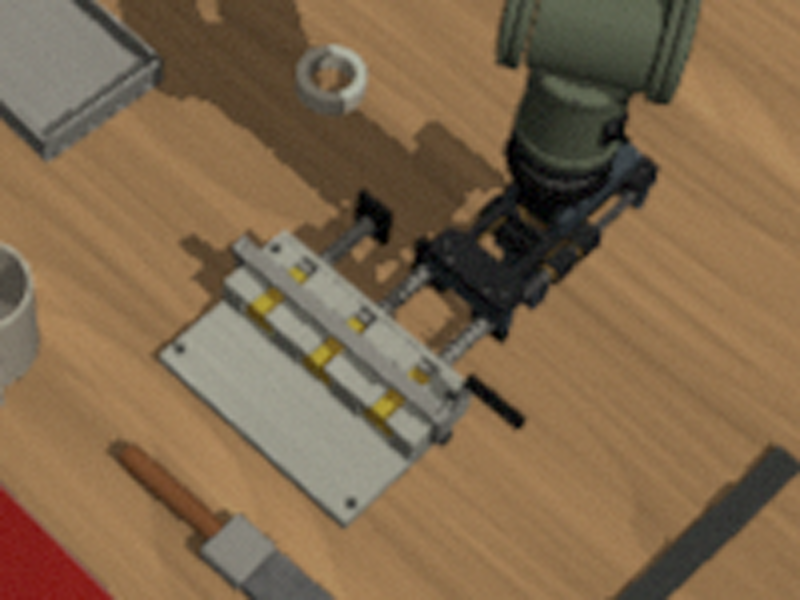

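The picture shows the gate bar raised over the block and the yellow bars showing at the open mouths, (265,305), (322,357) and (385,405) in the crop.

Request:
carry_out:
  commands:
    - [0,0,0,0,8,0,-1]
    - [0,0,0,0,15,0,-1]
    - [0,0,0,0,20,0,-1]
    - [0,0,0,0,25,0,-1]
    - [0,0,0,0,30,0,-1]
    - [0,0,0,0,35,0,-1]
    - [0,0,0,0,40,0,-1]
    - [0,0,0,0,45,0,-1]
    - [0,0,0,0,50,0,-1]
    - [0,0,0,0,55,0,-1]
    - [0,0,0,0,60,0,-1]
    - [0,0,0,0,65,0,-1]
    - [0,0,0,0,70,0,-1]
    - [0,0,0,0,74,0,-1]
    - [0,0,0,0,76,0,-1]
    - [0,0,0,0,76,0,-1]
    - [0,0,0,0,76,0,-1]

```text
time_s: 8.75
ee_pos: [509.9, 254.4, 22.9]
ee_rot: [-179.9, -0.0, 90.0]
force: [-6.9, 3.6, 4.2]
gripper_width: 0.6
gripper_force: 3.6
```

Request:
carry_out:
  commands:
    - [0,0,0,0,2,0,-1]
    - [0,0,0,0,4,0,-1]
    - [0,0,0,0,6,0,-1]
    - [0,0,0,0,6,0,-1]
    - [0,0,0,0,6,0,-1]

```text
time_s: 9.25
ee_pos: [513.3, 254.4, 22.9]
ee_rot: [-179.6, 0.0, 89.9]
force: [-12.8, 5.1, 9.1]
gripper_width: 0.5
gripper_force: 6.7
```

Request:
carry_out:
  commands:
    - [0,0,0,0,-20,0,-1]
    - [0,0,0,0,-45,0,-1]
    - [0,0,0,0,-82,0,-1]
    - [0,0,0,0,-85,0,-1]
    - [0,0,0,-30,-85,0,-1]
    - [0,0,0,-62,-85,0,-1]
    - [0,0,0,-62,-80,0,-1]
    - [0,0,0,-62,-67,0,-1]
    - [0,0,0,-62,-60,0,-1]
    - [0,0,0,-62,-53,0,-1]
    - [0,0,0,-62,-46,0,-1]
    - [0,0,0,-62,-40,0,-1]
    - [0,0,0,-62,-34,0,-1]
    - [0,0,0,-62,-28,0,-1]
    - [0,0,0,-62,-22,0,-1]
    - [0,0,0,-62,-16,0,-1]
    - [0,0,0,-62,-10,0,-1]
    - [0,0,0,-62,-5,0,-1]
    - [0,0,0,-62,0,0,-1]
    - [0,0,0,-62,0,0,-1]

```text
time_s: 11.25
ee_pos: [513.9, 192.8, 22.7]
ee_rot: [-179.6, -0.0, 90.0]
force: [-11.3, 4.0, 8.1]
gripper_width: 0.3
gripper_force: 5.9
```

Request:
carry_out:
  commands:
    - [0,0,0,0,1,0,-1]
    - [0,0,0,0,1,0,-1]

```text
time_s: 11.45
ee_pos: [513.9, 192.8, 22.7]
ee_rot: [-179.5, -0.0, 90.0]
force: [-12.4, 5.3, 8.8]
gripper_width: 0.6
gripper_force: 6.9
```

Request:
carry_out:
  commands:
    - [0,0,0,0,-20,0,-1]
    - [0,0,0,0,-45,0,-1]
    - [0,0,0,0,-82,0,-1]
    - [0,0,0,0,-85,0,-1]
    - [0,0,0,-30,-85,0,-1]
    - [0,0,0,-62,-85,0,-1]
    - [0,0,0,-62,-80,0,-1]
    - [0,0,0,-62,-67,0,-1]
    - [0,0,0,-62,-60,0,-1]
    - [0,0,0,-62,-53,0,-1]
    - [0,0,0,-62,-46,0,-1]
    - [0,0,0,-62,-40,0,-1]
    - [0,0,0,-62,-34,0,-1]
    - [0,0,0,-62,-28,0,-1]
    - [0,0,0,-62,-22,0,-1]
    - [0,0,0,-62,-16,0,-1]
    - [0,0,0,-62,-10,0,-1]
    - [0,0,0,-62,-5,0,-1]
    - [0,0,0,-62,0,0,-1]
    - [0,0,0,-62,0,0,-1]

```text
time_s: 13.45
ee_pos: [514.6, 130.8, 22.6]
ee_rot: [-179.5, -0.0, 90.0]
force: [-10.9, 4.0, 8.8]
gripper_width: 0.4
gripper_force: 6.0
```

Request:
carry_out:
  commands:
    - [0,0,0,0,1,0,-1]
    - [0,0,0,0,1,0,-1]

```text
time_s: 13.65
ee_pos: [514.6, 130.8, 22.6]
ee_rot: [-179.5, -0.0, 90.0]
force: [-13.5, 4.4, 9.8]
gripper_width: 0.5
gripper_force: 6.9
```

Request:
carry_out:
  commands:
    - [0,0,0,0,-25,0,-1]
    - [0,0,0,0,-50,0,-1]
    - [0,0,0,0,-80,0,-1]
    - [0,0,0,0,-85,-40,-1]
    - [0,0,0,0,-85,-90,-1]
    - [0,0,0,0,-85,-140,-1]
    - [0,0,8,0,-70,-180,-1]
    - [0,0,16,10,-50,-190,-1]
    - [0,0,24,20,-30,-190,-0.5]
    - [0,0,32,30,-10,-190,0]
    - [0,0,40,40,10,-190,0]
    - [0,0,48,50,21,-190,0]
    - [0,0,56,61,21,-190,0]
    - [0,0,64,61,21,-190,0]
    - [0,0,72,61,21,-190,0]
    - [0,0,80,61,21,-190,0]
    - [0,0,88,61,21,-190,0]
    - [0,0,90,61,21,-190,0]
    - [0,0,90,61,21,-190,0]
    - [0,0,90,61,21,-190,0]

```text
time_s: 15.65
ee_pos: [540.9, 191.3, 213.1]
ee_rot: [-180.0, -0.1, 0.1]
force: [0.4, 0.1, 0.3]
gripper_width: 46.0
gripper_force: 0.0
```

```bash
python3 - <<'E'
from h import *
s=state();p=(s['ee_pos'],s['ee_rot']);i=grab_frame('wrist');np.savez('pics/w3.npz',i=i,p=p[0],r=p[1]);save(i,'w3.png');print(p,s['qpos'])
m=cv2.inRange(cv2.cvtColor(i,cv2.COLOR_RGB2HSV),*Y)
for c in cv2.findContours(m,0,2)[0]:
    if cv2.contourArea(c)<200: continue
    q=plane('wrist',c[:,0],34,p)[:,:2]
    print(cv2.moments(c)['m10']/cv2.contourArea(c),cv2.minAreaRect(q.astype(np.float32)))
sc=grab_frame('scene');save(sc,'s4.png');np.save('pics/s4.npy',sc)
sd=grab_frame('side');np.save('pics/d4.npy',sd)
for n,f in (('scene',sc),('side',sd)):
    for b in blobs(f,*Y,25): print(n,b[:2],plane(n,b[1],30)[0].round(1))
E
```

```text
(array([540.85752838, 191.30322811, 213.0620662 ]), array([-1.79979494e+02, -9.82036271e-02,  6.24090658e-02])) [ 1.83368907e+01  1.81751223e+01  8.99757690e+01 -1.19218949e-02
  7.17494284e+01  1.08278188e+02]
294.15039219319374 ((372.6950988769531, 132.57687377929688), (25.422094345092773, 416.3912048339844), 0.09377330541610718)
163.12908011869436 ((435.897216796875, 309.11297607421875), (20.330577850341797, 75.37010192871094), 82.3503646850586)
199.42727272727274 ((631.5071411132812, 253.21551513671875), (30.017438888549805, 48.80771255493164), 89.52528381347656)
302.70738542696995 ((632.9201049804688, 131.7230682373047), (48.86787033081055, 31.16421890258789), 0.3631044626235962)
250.98458073458073 ((631.71728515625, 192.77720642089844), (48.482215881347656, 27.933673858642578), 0.027060432359576225)
scene (np.int32(401), array([156.2, 118.3])) [ 587.9 -484.6   30. ]
scene (np.int32(167), array([266.9, 235.5])) [638.3 134.4  30. ]
scene (np.int32(171), array([281.6, 248.4])) [637.5 196.2  30. ]
scene (np.int32(175), array([296.5, 261.7])) [637.2 257.3  30. ]
side (np.int32(303), array([296. , 123.5])) [ 574.1 -479.9   30. ]
side (np.int32(157), array([222.4, 219.3])) [634.4 134.3  30. ]
side (np.int32(161), array([214.8, 232.5])) [633.2 196.8  30. ]
side (np.int32(172), array([206.8, 246.2])) [632.4 258.2  30. ]
```

View pics/w3.png

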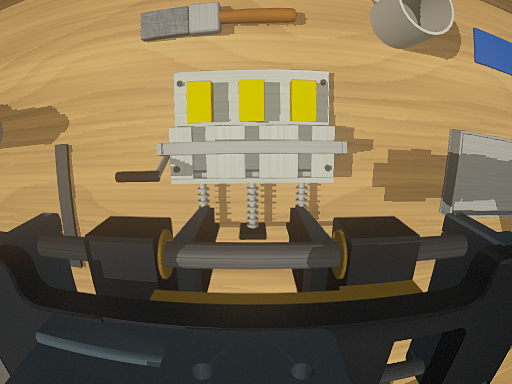

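View pics/s4.png

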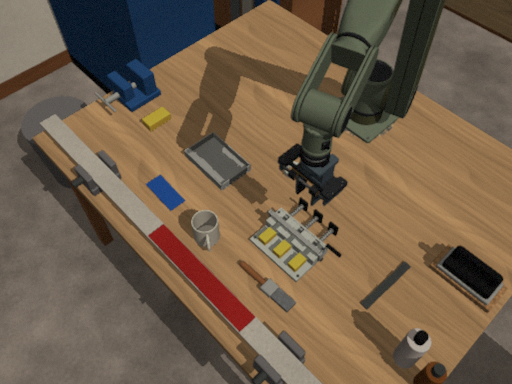

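The picture shows all three bars lying flat on the apron at w3 (200,101), (251,101) and (303,101). The tray is at right, with its near-left corner at about (445,210).

Request:
carry_out:
  commands:
    - [0,0,0,35,22,20,0]
    - [0,0,0,70,44,50,0]
    - [0,0,0,91,60,90,0]
    - [0,0,0,91,60,130,0]
    - [0,0,0,91,60,160,0]
    - [0,0,0,91,60,180,0]
    - [0,0,0,91,60,192,0]
    - [0,0,0,91,60,198,0]
    - [0,0,0,91,60,198,0]
    - [0,0,0,91,60,198,0]
    - [0,0,0,91,60,198,0]

```text
time_s: 16.9
ee_pos: [631.9, 131.2, 16.3]
ee_rot: [-180.0, -0.2, 0.0]
force: [0.2, -1.6, -0.3]
gripper_width: 45.7
gripper_force: 0.0
```

Request:
carry_out:
  commands:
    - [0,0,0,0,0,0,-1]
    - [0,0,0,0,0,0,-1]
    - [0,0,0,0,0,0,-1]
    - [0,0,0,0,0,0,-1]
    - [0,0,0,0,0,0,-1]
    - [0,0,0,0,0,0,-1]
  force: 20

```text
time_s: 17.5
ee_pos: [631.3, 131.0, 15.5]
ee_rot: [-180.0, -0.0, 0.0]
force: [-0.4, -0.5, 4.6]
gripper_width: 30.2
gripper_force: 20.0
```

```bash
python3 - <<'E'
from h import *
s=state();print(s['ee_pos'],s['ee_rot'],s['gripper_width'],s['gripper_force'],s['force'])
C=[[211,134],[250,160],[225,187],[184,153]]
print(plane('scene',C,30).round(1))
# bar tops: scene top-face blobs vs wrist centres
w=np.load('pics/w3.npz');p=(w['p'],w['r'])
v=proj('wrist',[[631.5,253.2,34],[631.7,192.8,34],[632.9,131.7,34]],p)
sc=np.load('pics/s4.npy');hsv=cv2.cvtColor(sc,cv2.COLOR_RGB2HSV)
m=cv2.inRange(hsv,(20,150,190),(35,255,255));n,l,st,ce=cv2.connectedComponentsWithStats(m)
u=[(st[k,4],ce[k]) for k in range(1,n) if st[k,4]>20 and ce[k][1]>200];print(u)
u=sorted([c for _,c in u],key=lambda c:-c[0])
if len(u)==3: print(tri(*ray('wrist',v,p),*ray('scene',u)).round(1))
sd=grab_frame('side');save(cv2.resize(sd[120:220,220:340],None,fx=6,fy=6),'d5.png')
E
```

```text
[631.30368954 131.02238537  15.54530816] [-1.79995208e+02 -4.71352471e-02  2.27174923e-03] 30.202268017896916 20.00063180923462 [-0.43886503 -0.52223051  4.64345586]
[[ 494.1 -291.8   30. ]
 [ 474.8 -112.8   30. ]
 [ 610.3  -88.1   30. ]
 [ 617.  -290.7   30. ]]
[]
```

View pics/d5.png

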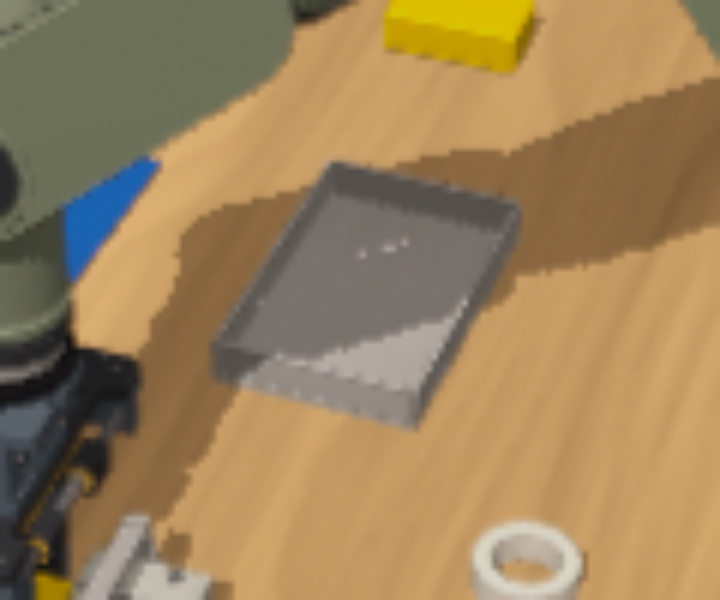

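Request:
carry_out:
  commands:
    - [0,0,0,0,0,-30,-1]
    - [0,0,0,0,0,-75,-1]
    - [0,0,0,0,0,-120,-1]
    - [0,0,0,-15,27,-150,-1]
    - [0,0,0,-35,62,-165,-1]
    - [0,0,0,-55,97,-175,-1]
    - [0,0,0,-75,133,-175,-1]
    - [0,0,0,-95,168,-175,-1]
    - [0,0,0,-115,204,-175,-1]
    - [0,0,0,-135,239,-175,-1]
    - [0,0,0,-155,275,-175,-1]
    - [0,0,0,-170,301,-175,-1]
    - [0,0,0,-181,321,-175,-1]
    - [0,0,0,-181,321,-175,-1]
    - [0,0,0,-181,321,-175,-1]
    - [0,0,0,-181,321,-175,-1]
  force: 20

```text
time_s: 19.15
ee_pos: [450.4, -189.3, 189.7]
ee_rot: [-180.0, 0.0, 0.0]
force: [1.0, -0.1, -0.9]
gripper_width: 30.1
gripper_force: 20.0
```

```bash
python3 - <<'E'
from h import *
s=state();p=(s['ee_pos'],s['ee_rot']);i=grab_frame('wrist');np.savez('pics/w4.npz',i=i,p=p[0],r=p[1]);save(i,'w4.png');print(p,s['gripper_width'],s['gripper_force'])
D=[[275.5,147.2],[306.7,154],[289.7,186],[255.5,177.8]]
print(plane('side',D,30).round(1)); 
C=[[184,153],[211,134],[250,160],[225,187]]
print(tri(*ray('scene',C),*ray('side',D)).round(1))
E
```

```text
(array([ 450.36910477, -189.2706433 ,  189.72342313]), array([-1.79966364e+02,  5.35926875e-04,  3.88232514e-02])) 30.108990898269138 20.000025629997253
[[ 600.1 -296.9   30. ]
 [ 475.4 -294.7   30. ]
 [ 479.5  -96.6   30. ]
 [ 607.6  -98.8   30. ]]
[[ 607.  -306.6   16.2   11.4]
 [ 481.7 -308.8   13.6    9.9]
 [ 478.7 -107.3   28.2   12.8]
 [ 607.9  -91.7   31.2    8.5]]
```

View pics/w4.png

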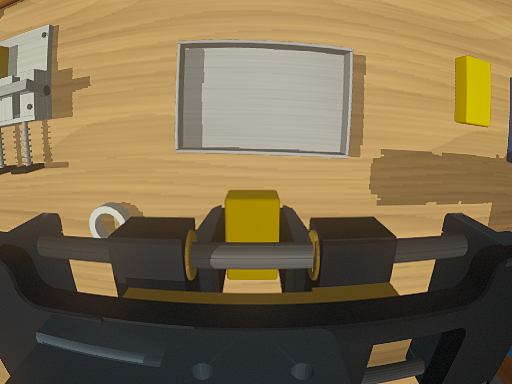

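The tray is fully visible, with rim corners at (177,42), (352,48), (349,157) and (176,150), and the bar is held between the fingers at (252,235).

```bash
cat >> h.py <<'E'
def tray(q,p):
    P=plane('wrist',q,30,p)[:,:2]; c=P.mean(0); v=(P[0]+P[3]-P[1]-P[2]); print(P.round(1).tolist(),'c',c.round(1),'y-axis deg off',np.degrees(np.arctan2(-v[0],v[1])).round(2))
E
python3 - <<'E'
from h import *
w=np.load('pics/w4.npz');p=(w['p'],w['r']);tray([[177,42],[352,48],[349,157],[176,150]],p)
E
```

```text
[[610.0, -104.7], [605.8, -302.9], [478.2, -301.2], [485.5, -102.6]] c [ 544.9 -202.9] y-axis deg off -1.66
```

Request:
carry_out:
  commands:
    - [0,0,0,30,-18,20,-1]
    - [0,0,0,66,-38,50,-1]
    - [0,0,0,66,-38,90,-1]
    - [0,0,0,66,-38,125,-1]
    - [0,0,0,66,-38,150,-1]
    - [0,0,0,66,-38,165,-1]
    - [0,0,0,66,-38,175,-1]
    - [0,0,0,66,-38,181,-1]
    - [0,0,0,66,-38,181.5,-1]
    - [0,0,0,66,-38,181.5,-1]
    - [0,0,0,66,-38,181.5,-1]

```text
time_s: 20.3
ee_pos: [516.7, -152.2, 9.3]
ee_rot: [180.0, -0.1, 0.0]
force: [-0.5, -0.0, -0.8]
gripper_width: 29.7
gripper_force: 20.0
```

Request:
carry_out:
  commands:
    - [0,0,0,0,0,-0.5,-0.12]
    - [0,0,0,0,0,-0.5,-0.12]
    - [0,0,0,0,0,-0.5,-0.12]
    - [0,0,0,0,0,-0.5,-0.12]
    - [0,0,0,0,0,-30,-0.12]
    - [0,0,0,0,0,-75,-0.12]
    - [0,0,0,0,0,-120,0]
    - [0,0,0,12,-40,-140,0]
    - [0,0,0,26,-80,-140,0]
    - [0,0,0,40,-120,-140,0]
    - [0,0,0,54,-160,-140,0]
    - [0,0,0,67,-200,-140,0]
    - [0,0,0,80,-240,-140,0]
    - [0,0,0,93,-280,-140,0]
    - [0,0,0,106,-318,-140,0]
    - [0,0,0,115,-344,-140,0]
    - [0,0,0,115,-344,-140,0]
    - [0,0,0,115,-344,-140,0]

```text
time_s: 22.1
ee_pos: [630.7, 192.2, 147.9]
ee_rot: [180.0, 0.1, 0.1]
force: [-0.1, -0.3, 0.3]
gripper_width: 45.9
gripper_force: 0.0
```

```bash
cat > bars.py <<'E'
from h import *
s=state();p=(s['ee_pos'],s['ee_rot']);i=grab_frame('wrist');print(p,s['gripper_width'])
sc=grab_frame('scene')
for b in blobs(sc,*Y,40): print(b[:2],plane('scene',b[1],26)[0].round(1))
E
python3 bars.py
```

```text
(array([630.65291639, 192.16390509, 147.94667268]), array([1.79951720e+02, 5.51328147e-02, 6.78787189e-02])) 45.89767204408845
(np.int32(403), array([156.1, 118.3])) [ 586.4 -488.3   26. ]
(np.int32(136), array([228.1, 159.5])) [ 524.9 -168.    26. ]
(np.int32(171), array([281.6, 248.4])) [635.8 194.8  26. ]
(np.int32(176), array([296.5, 261.6])) [635.3 255.9  26. ]
```

Request:
carry_out:
  commands:
    - [0,0,0,1,0,40,0]
    - [0,0,0,1,0,80,0]
    - [0,0,0,1,0,110,0]
    - [0,0,0,1,0,125,0]
    - [0,0,0,1,0,132,0]
    - [0,0,0,1,0,132,0]
    - [0,0,0,1,0,132,0]
    - [0,0,0,1,0,132,-1]
    - [0,0,0,1,0,132,-1]
    - [0,0,0,1,0,132,-1]
    - [0,0,0,1,0,132,-1]
    - [0,0,0,1,0,132,-1]
    - [0,0,0,1,0,132,-1]
  force: 20

```text
time_s: 23.5
ee_pos: [632.7, 192.2, 17.7]
ee_rot: [-180.0, -0.1, 0.0]
force: [-0.7, -0.7, 6.1]
gripper_width: 29.8
gripper_force: 20.0
```

Request:
carry_out:
  commands:
    - [0,0,0,0,0,-30,-1]
    - [0,0,0,0,0,-75,-1]
    - [0,0,0,0,0,-120,-1]
    - [0,0,0,-15,30,-150,-1]
    - [0,0,0,-33,67,-165,-1]
    - [0,0,0,-50,105,-175,-1]
    - [0,0,0,-68,143,-175,-1]
    - [0,0,0,-86,181,-175,-1]
    - [0,0,0,-104,219,-175,-1]
    - [0,0,0,-122,257,-175,-1]
    - [0,0,0,-140,295,-175,-1]
    - [0,0,0,-155,330,-175,-1]
    - [0,0,0,-170,360,-175,-1]
    - [0,0,0,-181,382,-175,-1]
    - [0,0,0,-181,382,-175,-1]
    - [0,0,0,-181,382,-175,-1]
    - [0,0,0,-181,382,-175,-1]

```text
time_s: 25.2
ee_pos: [451.3, -189.2, 191.3]
ee_rot: [-180.0, -0.0, 0.0]
force: [0.3, -0.5, -0.8]
gripper_width: 30.2
gripper_force: 20.0
```

```bash
python3 - <<'E'
from h import *
s=state();p=(s['ee_pos'],s['ee_rot']);i=grab_frame('wrist');np.savez('pics/w5.npz',i=i,p=p[0],r=p[1]);save(i,'w5.png');print(p,s['gripper_width'],s['gripper_force'])
E
```

```text
(array([ 451.33751579, -189.17825222,  191.33603823]), array([-1.79967942e+02, -4.58010248e-03,  4.31820884e-02])) 30.155047483850268 19.962107241153717
```

View pics/w5.png

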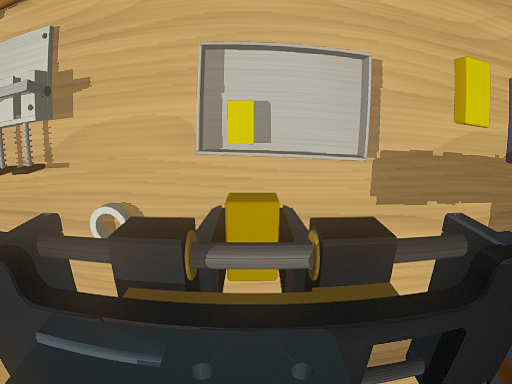

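The tray was knocked about 25 mm towards -y, with its rim now at (199,43), (371,56), (367,160) and (197,152). The first bar lies flat inside it at (241,122).

```bash
python3 - <<'E'
from h import *
w=np.load('pics/w5.npz');p=(w['p'],w['r']);tray([[199,43],[371,56],[367,160],[197,152]],p)
for b in blobs(w['i'],*Y,200): print(b,plane('wrist',b[1],26,p).round(1))
E
```

```text
[[608.4, -129.7], [600.1, -327.2], [476.0, -324.9], [483.6, -126.7]] c [ 542.  -227.1] y-axis deg off -2.28
(np.int32(2388), array([471.9,  91.8]), array([454,  56,  37,  72], dtype=int32)) [[ 577.  -488.6   26. ]]
(np.int32(1119), array([240.5, 122. ]), array([228, 100,  26,  44], dtype=int32)) [[ 516.7 -176.    26. ]]
(np.int32(2664), array([251.8, 217.5]), array([225, 193,  55,  50], dtype=int32)) [[ 404.6 -188.7   26. ]]
(np.int32(310), array([189.1, 254.9]), array([185, 230,  12,  50], dtype=int32)) [[ 353.6 -109.2   26. ]]
(np.int32(249), array([315.2, 250.6]), array([308, 230,  12,  50], dtype=int32)) [[ 359.7 -268.8   26. ]]
(np.int32(600), array([252. , 274.4]), array([227, 269,  51,  12], dtype=int32)) [[ 326.6 -189.    26. ]]
(np.int32(3063), array([269.5, 295.1]), array([123, 283, 276,  21], dtype=int32)) [[ 293.9 -212.4   26. ]]
```

Request:
carry_out:
  commands:
    - [0,0,0,40,13,10,-1]
    - [0,0,0,80,26,25,-1]
    - [0,0,0,121,39,50,-1]
    - [0,0,0,121,39,90,-1]
    - [0,0,0,121,39,125,-1]
    - [0,0,0,121,39,150,-1]
    - [0,0,0,121,39,165,-1]
    - [0,0,0,121,39,175,-1]
    - [0,0,0,121,39,181,-1]
    - [0,0,0,121,39,181.5,-1]
    - [0,0,0,121,39,181.5,-1]
    - [0,0,0,121,39,181.5,-1]

```text
time_s: 26.45
ee_pos: [572.6, -229.2, 10.8]
ee_rot: [180.0, -0.1, 0.0]
force: [0.1, -0.5, -1.1]
gripper_width: 29.9
gripper_force: 20.0
```

Request:
carry_out:
  commands:
    - [0,0,0,0,0,0.5,-0.12]
    - [0,0,0,0,0,0.5,-0.12]
    - [0,0,0,0,0,0.5,-0.12]
    - [0,0,0,0,0,0.5,-0.12]
    - [0,0,0,0,0,-30,-0.12]
    - [0,0,0,0,0,-75,-0.12]
    - [0,0,0,0,0,-120,0]
    - [0,0,0,5,-40,-140,0]
    - [0,0,0,10,-85,-140,0]
    - [0,0,0,15,-130,-140,0]
    - [0,0,0,21,-175,-140,0]
    - [0,0,0,27,-220,-140,0]
    - [0,0,0,33,-265,-140,0]
    - [0,0,0,38,-310,-140,0]
    - [0,0,0,43,-355,-140,0]
    - [0,0,0,49,-400,-140,0]
    - [0,0,0,55,-445,-140,0]
    - [0,0,0,59,-482,-140,0]
    - [0,0,0,59,-482,-140,0]
    - [0,0,0,59,-482,-140,0]

```text
time_s: 28.45
ee_pos: [630.6, 253.5, 149.5]
ee_rot: [179.9, 0.0, 0.1]
force: [-0.2, -0.3, 0.8]
gripper_width: 45.6
gripper_force: 0.0
```

```bash
python3 bars.py
```

```text
(array([630.63622214, 253.45088256, 149.46984332]), array([1.79947627e+02, 4.07178561e-02, 9.57313994e-02])) 45.56847843034019
(np.int32(401), array([156.2, 118.3])) [ 586.1 -488.1   26. ]
(np.int32(125), array([205.8, 159.4])) [ 579.4 -220.7   26. ]
(np.int32(118), array([228.2, 159. ])) [ 523.3 -169.4   26. ]
(np.int32(175), array([296.5, 261.7])) [635.6 256.1  26. ]
```

Request:
carry_out:
  commands:
    - [0,0,0,1,0,40,0]
    - [0,0,0,1,0,80,0]
    - [0,0,0,1,0,110,0]
    - [0,0,0,1,0,125,0]
    - [0,0,0,1,0,133,0]
    - [0,0,0,1,0,133,0]
    - [0,0,0,1,0,133,0]
    - [0,0,0,1,0,133,-1]
    - [0,0,0,1,0,133,-1]
    - [0,0,0,1,0,133,-1]
    - [0,0,0,1,0,133,-1]
    - [0,0,0,1,0,133,-1]
    - [0,0,0,1,0,133,-1]
  force: 20

```text
time_s: 29.85
ee_pos: [632.7, 253.3, 18.2]
ee_rot: [-180.0, -0.1, 0.0]
force: [-0.1, -0.5, 6.1]
gripper_width: 29.8
gripper_force: 20.0
```

Request:
carry_out:
  commands:
    - [0,0,0,0,0,-30,-1]
    - [0,0,0,0,0,-75,-1]
    - [0,0,0,0,0,-120,-1]
    - [0,0,0,-15,36,-150,-1]
    - [0,0,0,-31,76,-165,-1]
    - [0,0,0,-47,116,-175,-1]
    - [0,0,0,-63,156,-175,-1]
    - [0,0,0,-79,196,-175,-1]
    - [0,0,0,-95,236,-175,-1]
    - [0,0,0,-111,276,-175,-1]
    - [0,0,0,-127,316,-175,-1]
    - [0,0,0,-143,356,-175,-1]
    - [0,0,0,-158,394,-175,-1]
    - [0,0,0,-172,428,-175,-1]
    - [0,0,0,-181,450,-175,-1]
    - [0,0,0,-181,450,-175,-1]
    - [0,0,0,-181,450,-175,-1]
    - [0,0,0,-181,450,-175,-1]

```text
time_s: 31.65
ee_pos: [451.2, -196.1, 191.8]
ee_rot: [-180.0, 0.0, 0.0]
force: [0.2, 0.2, 0.5]
gripper_width: 29.9
gripper_force: 20.0
```

```bash
python3 - <<'E'
from h import *
s=state();p=(s['ee_pos'],s['ee_rot']);i=grab_frame('wrist');np.savez('pics/w6.npz',i=i,p=p[0],r=p[1]);save(i,'w6.png');print(p,s['gripper_width'],s['gripper_force'])
for b in blobs(i[:180],*Y,200): print(b,plane('wrist',b[1],26,p).round(1))
E
```

```text
(array([ 451.24002192, -196.11223753,  191.80950732]), array([-1.79964085e+02,  5.16940321e-03,  4.74670991e-02])) 29.927307538505328 19.999898672103882
(np.int32(1148), array([280.9,  74.3]), array([268,  53,  27,  44], dtype=int32)) [[ 571.2 -228.    26. ]]
(np.int32(2426), array([468.3,  91. ]), array([450,  55,  37,  72], dtype=int32)) [[ 577.  -488.7   26. ]]
(np.int32(1119), array([234.5, 122. ]), array([222, 100,  26,  44], dtype=int32)) [[ 516.6 -176.2   26. ]]
```

View pics/w6.png

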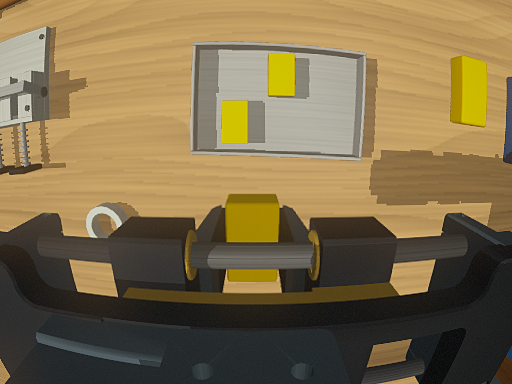

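The tray is unmoved since the last look, with two bars flat in it at (281,74) and (235,122). The third goes in the right-hand part.

Request:
carry_out:
  commands:
    - [0,0,0,25,32,10,-1]
    - [0,0,0,50,65,25,-1]
    - [0,0,0,62,82,50,-1]
    - [0,0,0,62,82,90,-1]
    - [0,0,0,62,82,125,-1]
    - [0,0,0,62,82,150,-1]
    - [0,0,0,62,82,165,-1]
    - [0,0,0,62,82,175,-1]
    - [0,0,0,62,82,181,-1]
    - [0,0,0,62,82,182,-1]
    - [0,0,0,62,82,182,-1]
    - [0,0,0,62,82,182,-1]

```text
time_s: 32.9
ee_pos: [513.6, -279.2, 10.7]
ee_rot: [180.0, -0.1, 0.0]
force: [-0.1, -0.6, -0.9]
gripper_width: 29.8
gripper_force: 20.0
```

Request:
carry_out:
  commands:
    - [0,0,0,0,0,0.5,-0.12]
    - [0,0,0,0,0,0.5,-0.12]
    - [0,0,0,0,0,0.5,-0.12]
    - [0,0,0,0,0,0.5,-0.12]
    - [0,0,0,0,0,-30,-0.12]
    - [0,0,0,0,0,-75,-0.12]
    - [0,0,0,0,0,-120,0]
    - [0,0,0,-20,-25,-160,0]
    - [0,0,0,-40,-50,-182,0]
    - [0,0,0,-62,-82,-182,0]
    - [0,0,0,-62,-82,-182,0]
    - [0,0,0,-62,-82,-182,0]
    - [0,0,0,-62,-82,-182,0]

```text
time_s: 34.2
ee_pos: [451.7, -197.7, 191.9]
ee_rot: [180.0, -0.0, -0.0]
force: [0.1, -0.1, 0.9]
gripper_width: 45.9
gripper_force: 0.0
```

```bash
python3 - <<'E'
from h import *
s=state();p=(s['ee_pos'],s['ee_rot']);i=grab_frame('wrist');save(i,'w7.png');print(p,s['gripper_width'],s['gripper_force'])
m=cv2.inRange(cv2.cvtColor(i,cv2.COLOR_RGB2HSV),*Y)[:180]
for c in cv2.findContours(m,0,2)[0]:
    if cv2.contourArea(c)>200: print(cv2.minAreaRect(plane('wrist',c[:,0],26,p)[:,:2].astype(np.float32)))
E
```

```text
(array([ 451.67624964, -197.67255775,  191.85832754]), array([ 1.79970086e+02, -3.26156842e-02, -9.85057620e-03])) 45.94190719911414 0.0
((512.7520751953125, -276.575927734375), (48.5696907043457, 33.246150970458984), 1.3065567016601562)
((517.2178344726562, -176.28280639648438), (29.381900787353516, 47.70676803588867), 89.57958984375)
((578.6485595703125, -491.1000671386719), (71.40768432617188, 96.29168701171875), 89.80708312988281)
((571.5958862304688, -228.42098999023438), (28.170284271240234, 50.07881164550781), 89.94488525390625)
```

Request:
carry_out:
  commands:
    - [0,0,-8,10,-40,0,0]
    - [0,0,-16,20,-80,0,0]
    - [0,0,-24,30,-120,0,0]
    - [0,0,-32,40,-160,0,0]
    - [0,0,-40,50,-200,0,0]
    - [0,0,-48,60,-240,0,0]
    - [0,0,-56,70,-280,0,0]
    - [0,0,-64,80,-320,0,0]
    - [0,0,-72,90,-355,0,0]
    - [0,0,-80,98,-380,0,0]
    - [0,0,-88,98,-390,0,0]
    - [0,0,-90,98,-390,0,0]
    - [0,0,-90,98,-390,0,0]
    - [0,0,-90,98,-390,0,0]
    - [0,0,-90,98,-390,0,0]

```text
time_s: 35.75
ee_pos: [549.4, 192.5, 191.6]
ee_rot: [-180.0, 0.0, 89.9]
force: [1.0, -0.1, -0.5]
gripper_width: 45.7
gripper_force: 0.0
```

```bash
python3 - <<'E'
from h import *
s=state();p=(s['ee_pos'],s['ee_rot']);i=grab_frame('wrist');np.savez('pics/w8.npz',i=i,p=p[0],r=p[1]);save(i,'w8.png');print(p)
h=[b for b in blobs(i[:200,:460],(0,0,0),(180,255,90),80)];
for b in h: print(b,plane('wrist',b[1],79,p).round(1))
E
```

```text
(array([549.35527265, 192.50495583, 191.64078516]), array([-1.79981774e+02,  1.13392777e-02,  8.99161838e+01]))
(np.int32(821), array([451.5,  24. ]), array([441,   0,  19,  53], dtype=int32)) [[774.4 384.7  79. ]]
(np.int32(633), array([253.5,  61.5]), array([247,  34,  22,  59], dtype=int32)) [[551.6 316.5  79. ]]
(np.int32(179), array([388.9,  92.6]), array([386,  67,  10,  50], dtype=int32)) [[687.9 293.3  79. ]]
(np.int32(386), array([179.9, 128.2]), array([173, 113,  17,  31], dtype=int32)) [[480.7 253.7  79. ]]
(np.int32(378), array([182.5, 181. ]), array([176, 164,  15,  35], dtype=int32)) [[481.2 201.6  79. ]]
```

View pics/w8.png

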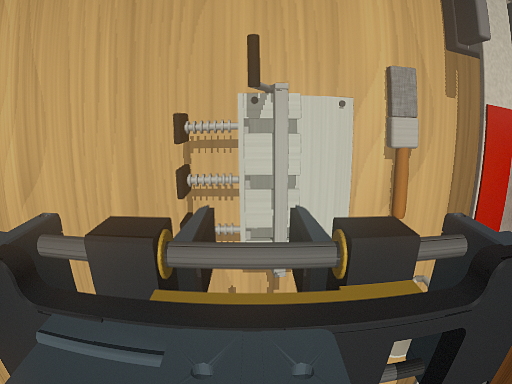

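The gate lever is still up, with the handle from (253,34) to (253,88), and the ejectors are home. Three flat bars are measured in the tray.

Request:
carry_out:
  commands:
    - [0,0,0,40,1,0,0]
    - [0,0,0,80,1,0,0]
    - [0,0,0,115,1,0,0]
    - [0,0,0,128,1,20,0]
    - [0,0,0,128,1,60,0]
    - [0,0,0,128,1,95,0]
    - [0,0,0,128,1,118,0]
    - [0,0,0,128,1,130,0]
    - [0,0,0,128,1,130,0]
    - [0,0,0,128,1,130,0]
    - [0,0,0,128,1,130,-1]
    - [0,0,0,128,1,130,-1]
    - [0,0,0,128,1,130,-1]
    - [0,0,0,128,1,130,-1]
    - [0,0,0,128,1,130,-1]
    - [0,0,0,128,1,130,-1]
    - [0,0,0,128,1,130,-1]
    - [0,0,0,128,1,130,-1]
  force: 30

```text
time_s: 37.6
ee_pos: [550.8, 321.1, 62.4]
ee_rot: [179.9, -0.0, 90.0]
force: [2.4, -0.4, 1.1]
gripper_width: 11.0
gripper_force: 30.0
```

Request:
carry_out:
  commands:
    - [0,0,0,0,5,-1.6,-1]
    - [0,0,0,0,10,-2.8,-1]
    - [0,0,0,0,15.2,-3.5,-1]
    - [0,0,0,0,20.5,-3.7,-1]
    - [0,0,0,0,25.7,-3.5,-1]
    - [0,0,0,0,31,-2.8,-1]
    - [0,0,0,0,36,-1.7,-1]
    - [0,0,0,0,41,0,-1]
    - [0,0,0,0,46,2,-1]
    - [0,0,0,0,50.5,4.5,-1]
    - [0,0,0,0,55,7.2,-1]
    - [0,0,0,0,59,10.5,-1]
    - [0,0,0,0,63,14,-1]
    - [0,0,0,0,66.3,18,-1]
    - [0,0,0,0,69,22,-1]
    - [0,0,0,0,71,26.5,-1]
    - [0,0,0,0,72,29.5,-1]
    - [0,0,0,0,72,30.5,-1]
    - [0,0,0,0,72,30.5,-1]
    - [0,0,0,0,72,30.5,-1]

```text
time_s: 39.6
ee_pos: [622.7, 321.4, 31.6]
ee_rot: [179.9, -0.1, 90.0]
force: [-0.2, 3.6, 1.6]
gripper_width: 11.3
gripper_force: 30.0
```

Request:
carry_out:
  commands:
    - [0,0,0,0,0,2,-1]
    - [0,0,0,0,0,4,-1]
    - [0,0,0,0,0,4,-1]
    - [0,0,0,0,0,4,-1]

```text
time_s: 40.0
ee_pos: [623.7, 321.5, 29.8]
ee_rot: [179.7, -0.1, 90.0]
force: [-1.3, 2.6, 9.9]
gripper_width: 11.5
gripper_force: 30.0
```

Request:
carry_out:
  commands:
    - [0,0,0,0,0,0,0]
    - [0,0,0,0,0,0,0]
    - [0,0,0,0,0,0,0]
    - [0,0,0,0,0,0,0]
    - [0,0,0,0,0,-30,0]
    - [0,0,0,0,0,-75,0]
    - [0,0,0,0,0,-120,0]
    - [0,0,0,-30,-10,-160,0]
    - [0,0,0,-70,-25,-185,0]
    - [0,0,0,-105,-40,-185,0]
    - [0,0,0,-132,-47,-185,0]
    - [0,0,0,-132,-47,-185,0]
    - [0,0,0,-132,-47,-185,0]
    - [0,0,0,-132,-47,-185,0]

```text
time_s: 41.4
ee_pos: [575.4, 189.7, 212.1]
ee_rot: [-180.0, -0.0, 90.0]
force: [1.2, 0.7, -0.5]
gripper_width: 45.9
gripper_force: 0.0
```

```bash
python3 - <<'E'
from h import *
s=state();p=(s['ee_pos'],s['ee_rot']);i=grab_frame('wrist');print(p,s['force'])
h=[b for b in blobs(i[:200,:460],(0,0,0),(180,255,90),80) if 270<b[1][0]<310 and b[1][1]<100]
sc=grab_frame('scene');np.save('pics/s9.npy',sc)
hs=[b for b in blobs(sc,(0,0,0),(180,255,45),30,400) if np.hypot(*(b[1]-[316,268]))<10];print(hs)
for b in h: print(b[:2],plane('wrist',b[1],53,p).round(1),tri(*ray('wrist',b[1],p),*ray('scene',hs[0][1])).round(1))
for b in blobs(sc,*Y,40): print(b[:2],plane('scene',b[1],26)[0].round(1))
both=np.vstack([i[:210],cv2.resize(sc[110:310,150:406],(512,400))])
save(both[:600],'fin.png')
E
```

```text
(array([575.35387173, 189.68146267, 212.13971787]), array([-1.79998904e+02, -1.50885546e-02,  9.00209625e+01])) [ 1.17237479  0.6856909  -0.47313859]
[(np.int32(52), array([315.3, 270.2]), array([308, 264,  15,  13], dtype=int32))]
(np.int32(437), array([295.5,  66.1])) [[623.7 318.5  53. ]] [[624.8 318.9  48.1   1.3]]
(np.int32(403), array([156.1, 118.3])) [ 586.4 -488.3   26. ]
(np.int32(100), array([208.8, 141.5])) [ 520.2 -273.8   26. ]
(np.int32(104), array([205.2, 158.7])) [ 578.9 -224.4   26. ]
(np.int32(127), array([228.2, 159.2])) [ 523.8 -168.8   26. ]
```

View pics/fin.png

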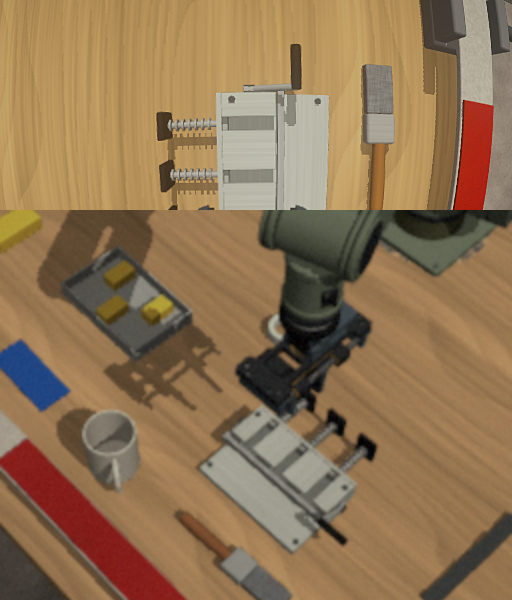

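The last picture shows the gate bar down across the mouths, with the handle at (295,66). The ejectors are home, three bars lie flat and apart in the tray, and the other things have not moved.

```bash
python3 -c "
from h import *
print(workorder.job_done())"
```

```text
the job is handed in; nothing more can be done
None
```

I handed the job in at about 41 s; no verdict came back, but in the last pictures all three bars lie flat and apart in the tray, the gate is fully down, the ejectors are home and the other things look unmoved.

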